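# Slide the locked sample carriage home into the haze reader

### The job

Load the haze reader: press the carriage's black lock button down with your fingertips and, keeping it held down, slide the carriage into the reading head as far as its end stop, then let go so that the button springs back up and locks it there. Only press and push: grasp nothing, leave the three vials standing in their rack on the carriage, and do not disturb the other things on the bench.

Things in the scene. Friction and masses are not known exactly. Their poses are not given: they have to be found in the camera images.
- reader: The haze reader, fixed: a low 430 x 140 mm base with two rails and, at one end, a cream box-shaped reading head, 160 mm high and 144 mm wide, with an open tunnel (120 mm wide, roof 105 mm up). Origin on the bench, on the rails' centre line; +x along the rails, the way the carriage slides into the head; z up. Base from x = -135 to 295 mm, head from x = 175 to 295 mm.
- carriage (a joint): How far the carriage has slid along the reader's +x, m: 0 = fully out (the start), 0.120 = hard end stop. With the button up it slides to 0.034 and jams; further on, teeth catch it again wherever the button comes up; only from 0.116 on can the button spring fully up again. Takes 2 to 4 N. Its deck is 285 x 104 mm, top 36 mm above the bench.
- lock_button (a joint): How far the lock button is pressed down, m: 0 = up, 0.008 = fully down. A spring pushes it up: 2 N at the top, 5.2 N fully down. The carriage is free when it is more than 0.005 down; press it fully.
- button_top (a point): Centre of the top of the lock button, a flat black plate on the rear end of the carriage (the end away from the reading head), 44 mm along the travel x 70 mm across; its top is 48 mm above the bench when up, 40 mm when fully down. It moves with the carriage.
- block_face (a point): Middle of the top edge of the rear face of the grey block fixed on the carriage ahead of the button (100 mm along the travel, 96 mm across, top 62 mm above the bench). The face is upright, 25 mm ahead of the button's centre and 22 mm higher than the pressed button: fingertips on the button can push the carriage by it.
- rack_floor (a point): Centre of the floor of the white vial rack (40 x 100 mm, 30 mm high, three pockets side by side) at the front end of the carriage, 39 mm above the bench.
- vial_0: Amber glass vial with a white cap, 25 mm across, 55 mm tall, standing loose in the vial rack on the carriage; origin at the centre of its underside, z up. To be left standing there.
- vial_1: Amber glass vial with a white cap, 25 mm across, 55 mm tall, standing loose in the vial rack on the carriage; origin at the centre of its underside, z up. To be left standing there.
- vial_2: Amber glass vial with a white cap, 25 mm across, 55 mm tall, standing loose in the vial rack on the carriage; origin at the centre of its underside, z up. To be left standing there.
- can_a: Full red drinks can, 66 mm across, 115 mm tall, standing beside the reader; a bystander, not to be disturbed. Origin: centre of its underside.
- can_b: Full yellow drinks can, 66 mm across, 115 mm tall; a bystander, not to be disturbed. Origin: centre of its underside.
- beaker: Empty glass beaker, 70 mm across, 75 mm tall, standing beside the rails; a bystander, not to be disturbed. Origin: centre of its underside.
- cap_a: Blue screw cap, 38 mm across, 14 mm high, lying beside the rails; a bystander, not to be disturbed. Origin: centre of its underside.
- cap_b: Blue screw cap, 38 mm across, 14 mm high, lying beside the rails; a bystander, not to be disturbed. Origin: centre of its underside.
- amber_bottle: Amber glass bottle, 60 mm across, 200 mm tall; a bystander, not to be disturbed. Origin: centre of its underside.
- jar: Glass jar with a lid, 64 mm across, 80 mm tall; a bystander, not to be disturbed. Origin: centre of its underside.

How it is judged:
By the outcome, as a careful person would: the job done as asked, in the order asked, and still so for the second after the job is handed in, with the robot touching nothing.
It also fails if it takes over 37 s, if anything falls off the work surface, if the arm or the gripper's body presses on something with over 40 N, if the wrist force passes 120 N, or if a joint passes its speed limit or range.

### The arm

A 7-joint arm with a two-finger parallel gripper is mounted at the origin on the work surface. World frame = base frame: x ahead of the robot, y to its left, z up, the work surface at z = 0. Lengths are in m, angles in rad, forces in N, time in s.
With the tool pointing down it reaches from about 0.425 to 0.925 m from the base axis. Payload 6.8 kg.
Tool frame: the origin (TCP) lies midway between the tips of the shut fingers; the grasp point (between the pads) lies 19 mm behind it; z points along the fingers, y is the line along which they close (so a half turn about z gives the same grasp; the last joint's range is limited). The gripper opens to 85 mm and grips with 20 to 120 N. Pads are 22 mm wide; open, the fingers measure 114 mm over their backs; the gripper's body (76 mm by 85 mm) begins 54 mm behind the grasp point. The pads swing forward as they close: fully open they stand 13 mm farther back than shut.
Start: joints at [1.047, 0.477, 0.022, 1.555, -0.011, 1.109, -0.083], TCP at [0.273, -0.617, 0.231] pointing down, gripper open.
Joint ranges: [-2.96, 2.96], [-0.34, 2.1], [-1.41, 1.46], [0.24, 2.44], [-1.37, 4.51], [0.17, 1.92], [-2.96, 2.96]. Speed limits (rad/s): [2.39, 2.39, 3.14, 3.14, 3.14, 3.14, 3.14].

### API

Orientations are given as a rotation vector (axis times angle).
In Python, from bench import r gives the robot as it stands. The module is installed in compiled form; this text tells all that it offers.
- The arm moves only by the tool apply_moves, never from a script. Its argument "rows" is a list of rows, each a list of 6 numbers: the shift along the tool's x, y, z scaled (see below), then the turn, a rotation vector about the tool's x, y, z scaled (see below). A call has 1 to 5 rows; each row is the pose to reach, as a shift and turn from the pose commanded when the call began, along the tool's axes at that moment; what a row does not reach only later rows make up. The controller multiplies each number of a shift by 0.25 m and each number of a turn by 90 degrees. A row lasts 1/8 s, in which the tool goes at most 62.5 mm and 10.7 degrees, less where a joint would pass 70% of its speed; a pose out of reach is approached as far as the arm can. A call with a number of a shift or a turn outside -1 to 1 is refused whole. A call with a gripper value outside its range is refused whole. "claw" is the opening, from 0 (shut) to 1 (fully open), set as the call begins (left out, the last holds). The fingers move at their own pace and stop on an object; "newtons" is the grip in N (left out, the last holds). Time passes only in rows, so rows that repeat a pose let the fingers close. It gives the time, the measured TCP pose, the force, the opening and the grip force at its end, in the units of the state.
- r.get_obs(): the state, without advancing time (a new reading comes with each control period).
- r.grab_frame(name): name is "scene" or "top" or "wrist"; returns a dict with "pixels" (400x640x3 uint8, red, green, blue), "intrinsics" (3x3 intrinsics, pixels), "eye" and "attitude" of the camera in the world. Camera axes: x right, y up, looking along -z (the intrinsics and any distortion apply to the point x, -y, -z); pixel columns grow to the right and rows downward; lengths in m; the calibration is good to about 2 mm. The wrist camera is an equidistant fisheye: a pixel r from the principal point sees the ray r / f radians off the axis. A picture is of the moment at which its call begins. There is no depth.
- r.hand_in(): hands the job in; it is judged then, once.
Trained networks look in a picture, given as the dict that the camera call returned (one of the last four; its "shot" number tells which), for a name from the list of things; names that differ only in an ending like _2 or _b are one class to them, and where a whole thing is asked for, a point or a joint stands for the part that bears it (a point fixed in the world has none). Each returns a list of dicts, best first, with "conf" (0 to 1); they miss things now and then, are a little off and sometimes report something else, mostly with a low value. They report only what shows in the picture. A call takes as long as a camera call.
- r.search_frame(picture, thing): "rect" ([left, top, width, height] in pixels, round what is visible of it).
- r.outline_of(picture, thing): "pixels" (400x640 bool, what is visible of it) and "rect" ([left, top, width, height] in pixels, round what is visible of it).
- r.landmark_of(picture, thing): "point" ([column, row] in pixels: a listed point, or the origin of a listed thing).
The state is a dict: "clock": time; "joints": joint angles; "qvel": joint speeds; "tau": joint torques, N m; "tcp_pos": TCP position; "orientation": TCP orientation; "contact_force": force on the tool from outside, world axes, zero at the start; "moment": the same for the moment, N m; "grip_width": finger opening in m; "gripper_force": force on a finger pad.
Only numpy, scipy, OpenCV 4.12 (cv2) and the standard library are available. Lean on these libraries where they do the work, as an engineer would, in place of code of your own. Each camera call takes 0.05 s, during which the arm holds its last target. There are 200 camera calls.

## Working session

There is one attempt and no reset: what is moved stays moved. The work goes in short steps, Python scripts to look and compute and a tool call to move; the robot and the scene stay as the last step left them, time stands still between calls to the robot, and variables do not carry over. Pictures are saved under pics/ and viewed, at most 10 in all, crops included, and the job is handed in when it is done.

Besides the shell and the picture viewer there is one more tool, called after ">>>" as name(argument=value, ...) on one line, values as JSON. apply_moves: Moves the arm, as the interface text tells. Its arguments: {"type":"object","properties":{"rows":{"type":"array","items":{"type":"array","items":{"type":"number"}}},"claw":{"type":"number"},"newtons":{"type":"number"}},"required":["rows"]}

```bash
mkdir -p pics; cat > h.py <<'E'
import numpy as np, cv2
from scipy.spatial.transform import Rotation as R
from bench import r
def att(p):
    a=np.array(p["attitude"],float)
    return a if a.shape==(3,3) else (R.from_rotvec(a).as_matrix() if a.size==3 else R.from_quat(a).as_matrix())
def ray(p,uv,fish=False):
    K=np.array(p["intrinsics"]);x=(uv[0]-K[0,2])/K[0,0];y=(uv[1]-K[1,2])/K[1,1]
    if fish:
        t=np.hypot(x,y);s=np.sin(t)/t if t>1e-9 else 1;d=np.array([x*s,-y*s,-np.cos(t)])
    else: d=np.array([x,-y,-1.])
    return att(p)@d
def onz(p,uv,z,fish=False):
    d=ray(p,uv,fish);e=np.array(p["eye"]);return e+d*(z-e[2])/d[2]
def save(p,n): cv2.imwrite(f"pics/{n}.png",p["pixels"][:,:,::-1])
E
python3 - <<'E'
from h import *
np.set_printoptions(precision=3,suppress=True)
o=r.get_obs();print(o["clock"],o["tcp_pos"],o["orientation"],o["contact_force"])
H=dict(button_top=.048,block_face=.062,rack_floor=.039,reader=0)
for n in ["scene","top"]:
    p=r.grab_frame(n);save(p,n);print(n,p["eye"],np.shape(p["attitude"]),p["attitude"])
    for t in ["button_top","block_face","rack_floor","reader","can_a","beaker","cap_a","amber_bottle","jar","vial_0"]:
        for l in r.landmark_of(p,t)[:3]: print(t,round(l["conf"],2),np.array(l["point"]),onz(p,l["point"],.039 if "vial" in t else H.get(t,0))[:2])
E
```

```text
0.0 [ 0.272 -0.617  0.23 ] [-3.072 -0.648  0.001] [-0.73   0.651  0.142]
scene [1.667 0.224 0.886] (3,) [0.647 0.796 1.598]
button_top 0.66 [370.4 176.3] [0.479 0.178]
block_face 0.69 [362.  171.6] [0.475 0.148]
rack_floor 0.9 [304.1 192.3] [ 0.59  -0.034]
rack_floor 0.56 [369.2 220.4] [0.7   0.192]
reader 0.65 [348.8 192.1] [0.517 0.108]
reader 0.22 [303.9 188.1] [ 0.517 -0.052]
can_a 0.84 [312.6 226.5] [0.711 0.016]
can_a 0.66 [186.7 191.3] [ 0.595 -0.459]
beaker 0.6 [369.5 222.3] [0.664 0.192]
beaker 0.27 [304.7 186. ] [ 0.504 -0.051]
cap_a 0.57 [337.3 173.2] [0.409 0.053]
cap_a 0.45 [356.2 167.3] [0.36  0.118]
amber_bottle 0.59 [467.4 206.5] [0.538 0.506]
jar 0.58 [187.4 171.2] [ 0.476 -0.509]
vial_0 0.6 [311.5 190.8] [ 0.579 -0.011]
vial_0 0.6 [313.1 197.3] [0.612 0.001]
top [0.486 0.014 1.412] (3,) [ 0.051 -0.077 -1.574]
button_top 0.93 [258.  245.6] [0.47  0.171]
block_face 0.79 [268.7 239.6] [0.488 0.138]
rack_floor 0.61 [324.2 213.3] [ 0.564 -0.023]
reader 0.77 [284.3 226.3] [0.528 0.097]
can_a 0.86 [465.6 204.6] [ 0.592 -0.458]
can_a 0.74 [306.6 167.5] [0.707 0.029]
beaker 0.83 [254.9 184.2] [0.656 0.187]
cap_a 0.66 [304.7 262.1] [0.42  0.035]
amber_bottle 0.86 [148.3 221.2] [0.545 0.507]
jar 0.66 [479.5 245.8] [ 0.466 -0.496]
vial_0 0.59 [317.2 199.9] [ 0.604 -0.003]
vial_0 0.55 [325.  212.1] [ 0.568 -0.026]
vial_0 0.53 [325.4 219.4] [ 0.546 -0.027]
```

View pics/top.png

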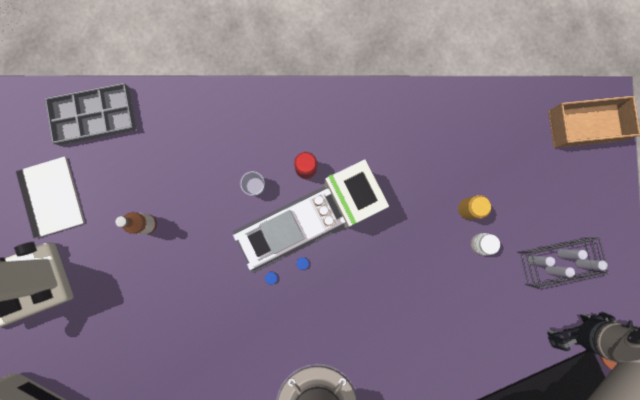

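View pics/scene.png

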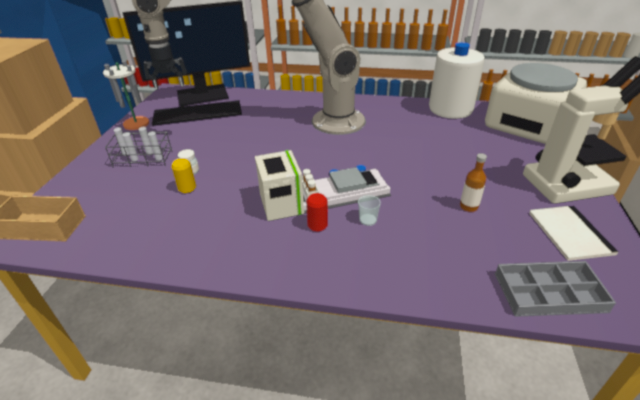

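The top view shows the black button at (259,243), the block at (281,232), the vials near (323,210), the head at (357,192) and the red can at (306,165). Travel runs at about -64° in the world, and tool y is already close to that. I'll shut the fingers and move over in an arc.

>>> apply_moves(rows=[[0.2, -0.1, -0.02], [0.4, -0.2, -0.04], [0.6, -0.32, -0.06], [0.8, -0.44, -0.08], [0.92, -0.54, -0.08]], claw=0)

```text
$.rows[0]: bad value
```

>>> apply_moves(rows=[[0.2, -0.1, -0.02, 0, 0, 0], [0.4, -0.2, -0.04, 0, 0, 0], [0.6, -0.32, -0.06, 0, 0, 0], [0.8, -0.44, -0.08, 0, 0, 0], [0.92, -0.54, -0.08, 0, 0, 0]], claw=0)

```text
clock: 1.72
tcp_pos: [0.431, -0.3983, 0.252]
orientation: [3.072, 0.653, 0.003]
contact_force: [-0.3, -0.4, -0.0]
grip_width: 0.0
gripper_force: 0.0
```

>>> apply_moves(rows=[[0.13, -0.2, 0, 0, 0, 0], [0.26, -0.4, 0, 0, 0, 0], [0.38, -0.6, 0, 0, 0, 0], [0.48, -0.76, 0, 0, 0, 0], [0.55, -0.85, 0, 0, 0, 0]])

```text
clock: 2.35
tcp_pos: [0.4687, -0.1485, 0.2517]
orientation: [3.073, 0.653, 0.001]
contact_force: [0.3, -0.5, 0.2]
grip_width: -0.0
gripper_force: 0.0
```

>>> apply_moves(rows=[[0.07, -0.2, 0, 0, 0, 0], [0.14, -0.4, 0, 0, 0, 0], [0.21, -0.6, 0, 0, 0, 0], [0.28, -0.8, 0, 0, 0, 0], [0.36, -0.98, 0, 0, 0, 0]])

```text
clock: 2.98
tcp_pos: [0.4515, 0.1111, 0.2517]
orientation: [3.074, 0.649, 0.001]
contact_force: [1.2, -1.5, -0.8]
grip_width: -0.0004
gripper_force: 0.0
```

```bash
python3 - <<'E'
from h import *
np.set_printoptions(precision=3,suppress=True)
o=r.get_obs();print(o["clock"],o["tcp_pos"],o["orientation"],o["joints"])
H=dict(button_top=.048,block_face=.062,rack_floor=.039,reader=0)
p=r.grab_frame("wrist");save(p,"w1");print(p["eye"],p["intrinsics"])
for t in H:
    for l in r.landmark_of(p,t)[:2]: print(t,round(l["conf"],2),np.array(l["point"]),onz(p,l["point"],H[t],True))
for n,z in (("button_top",.048),("block_face",.062)):
  for l in r.outline_of(p,n)[:1]:
    print(n,l["conf"],l["rect"],l["pixels"].sum())
q=r.grab_frame("top");crop=q["pixels"][160:290,210:410];cv2.imwrite("pics/t2.png",cv2.resize(crop,None,fx=4,fy=4,interpolation=2)[:,:,::-1])
E
```

```text
2.975 [0.452 0.111 0.252] [3.074 0.649 0.001] [ 0.037  0.136 -0.448  1.989  0.069  1.029 -1.597]
[0.526 0.144 0.395] [[309.707   0.    319.258]
 [  0.    309.707 198.228]
 [  0.      0.      1.   ]]
button_top 0.78 [280.8 128.7] [0.478 0.17  0.048]
button_top 0.68 [301.7 127.5] [0.489 0.149 0.048]
block_face 0.89 [300.7 127.6] [0.49  0.15  0.062]
block_face 0.41 [280.8 127.2] [0.482 0.17  0.062]
reader 0.61 [346.2 122.1] [0.513 0.101 0.   ]
button_top 0.71 [259.5, 96.2, 44.7, 63.6] 2397
block_face 0.59 [236.0, 78.0, 246.9, 94.5] 18922
```

View pics/w1.png

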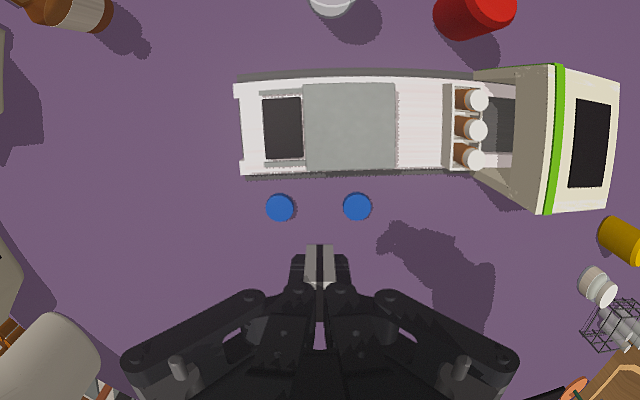

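The wrist view shows the button spanning (263–302, 97–160), the grey block (303–396, 83–170) and the vials near (470,128). The shut fingertips are at (320,250). I'll take the travel direction from the block's corners.

```bash
python3 - <<'E'
from h import *
np.set_printoptions(precision=4,suppress=True)
p=r.grab_frame("wrist")
f=lambda uv,z:onz(p,uv,z,True)[:2]
c=[f(u,.062) for u in [(304,83),(394,83),(396,170),(304,170)]]
print("block",c,[np.linalg.norm(c[i]-c[i-1]) for i in range(4)])
d=(c[1]-c[0])+(c[2]-c[3]);d/=np.linalg.norm(d);face=(c[0]+c[3])/2
print("dir",d,np.degrees(np.arctan2(d[1],d[0])),"face",face,"centre",sum(c)/4,"centre-50d",sum(c)/4-.05*d,"button from face",face-.025*d)
b=[f(u,.048) for u in [(264,97),(302,97),(302,160),(265,161)]];print("button",sum(b)/4,[np.linalg.norm(b[i]-b[i-1]) for i in range(4)])
o=r.get_obs();M=R.from_rotvec(o["orientation"]).as_matrix();print(M,np.degrees(np.arctan2(M[1,1],M[0,1])))
# fingertip check
g=(f((320,246),.252));print("tip px->",g,o["tcp_pos"])
E
```

```text
block [array([0.5356, 0.162 ]), array([0.5762, 0.0751]), array([0.4904, 0.0307]), array([0.4485, 0.1247])] [np.float64(0.09474139173255607), np.float64(0.0958673410378838), np.float64(0.09657867654598597), np.float64(0.10289873239562831)]
dir [ 0.4151 -0.9098] -65.47232111139702 face [0.4921 0.1433] centre [0.5127 0.0981] centre-50d [0.4919 0.1436] button from face [0.4817 0.1661]
button [0.4794 0.1642] [np.float64(0.07321823767300048), np.float64(0.04230987516072846), np.float64(0.07137276314562489), np.float64(0.04271600557426942)]
[[ 0.9158  0.4017 -0.0001]
 [ 0.4017 -0.9158 -0.0004]
 [-0.0002  0.0004 -1.    ]] -66.3177518124117
tip px-> [0.4599 0.1108] [0.452  0.1079 0.2512]
```

>>> apply_moves(rows=[[0.1, -0.08, 0.1, 0, 0, 0], [0.2, -0.166, 0.25, 0, 0, 0], [0.2, -0.166, 0.4, 0, 0, 0], [0.2, -0.166, 0.55, 0, 0, 0], [0.2, -0.166, 0.64, 0, 0, 0]])

```text
clock: 4.05
tcp_pos: [0.4803, 0.1661, 0.0894]
orientation: [3.074, 0.646, -0.004]
contact_force: [0.5, 0.1, 0.4]
grip_width: 0.0003
gripper_force: 0.0
```

```bash
python3 - <<'E'
from h import *
np.set_printoptions(precision=4,suppress=True)
p=r.grab_frame("wrist");save(p,"w2")
o=r.get_obs();print(o["clock"],o["tcp_pos"],o["orientation"],o["contact_force"])
for t,z in (("button_top",.048),("block_face",.062)):
    for l in r.landmark_of(p,t)[:2]: print(t,round(l["conf"],2),np.array(l["point"]),onz(p,l["point"],z,True))
E
```

```text
4.1 [0.479  0.1655 0.0874] [ 3.0734  0.646  -0.0085] [-0.6743 -0.8491 -0.808 ]
button_top 0.8 [312.5 228.1] [0.4782 0.17   0.048 ]
button_top 0.55 [559.8 205.8] [ 0.5705 -0.0047  0.048 ]
block_face 0.7 [353.7 233.4] [0.4909 0.1479 0.062 ]
```

View pics/w2.png

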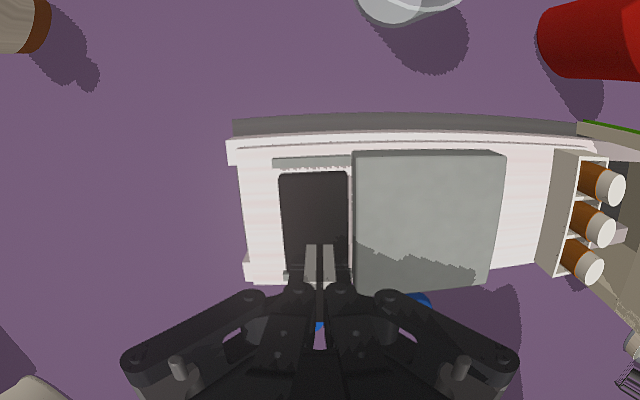

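The wrist view shows the shut tips over the button plate at (320,250), clear of the block face at column 352. I'll press now.

>>> apply_moves(rows=[[0, 0, 0.08, 0, 0, 0], [0, 0, 0.14, 0, 0, 0], [0, 0, 0.17, 0, 0, 0], [0, 0, 0.19, 0, 0, 0], [0, 0, 0.2, 0, 0, 0]])

```text
clock: 4.82
tcp_pos: [0.481, 0.1673, 0.0415]
orientation: [3.074, 0.648, 0.0]
contact_force: [-0.8, -1.5, 4.7]
grip_width: -0.0001
gripper_force: 2.2
```

>>> apply_moves(rows=[[0, 0, 0.0, 0, 0, 0]])

```text
clock: 4.95
tcp_pos: [0.4811, 0.1673, 0.0416]
orientation: [3.074, 0.648, 0.0]
contact_force: [-1.4, -2.1, 5.1]
grip_width: 0.0001
gripper_force: 2.2
```

>>> apply_moves(rows=[[0, 0, 0.01, 0, 0, 0], [0, 0, 0.016, 0, 0, 0], [0, 0, 0.016, 0, 0, 0]])

```text
clock: 5.32
tcp_pos: [0.4812, 0.1674, 0.0396]
orientation: [3.072, 0.648, 0.001]
contact_force: [-7.3, -5.0, 31.1]
grip_width: -0.0001
gripper_force: 15.5
```

>>> apply_moves(rows=[[0, 0, -0.006, 0, 0, 0], [0, 0, -0.006, 0, 0, 0]])

```text
clock: 5.58
tcp_pos: [0.4811, 0.1673, 0.0399]
orientation: [3.073, 0.648, 0.001]
contact_force: [-4.3, -2.7, 15.1]
grip_width: 0.0001
gripper_force: 7.5
```

>>> apply_moves(rows=[[0, 0.02, 0, 0, 0, 0], [0, 0.04, 0, 0, 0, 0], [0.001, 0.07, 0, 0, 0, 0], [0.001, 0.1, 0, 0, 0, 0], [0.002, 0.13, 0, 0, 0, 0]])

```text
clock: 6.2
tcp_pos: [0.4949, 0.1392, 0.04]
orientation: [-3.073, -0.65, -0.003]
contact_force: [-4.0, 0.2, 13.3]
grip_width: 0.0001
gripper_force: 6.3
```

>>> apply_moves(rows=[[0, 0.03, 0, 0, 0, 0], [0.001, 0.06, 0, 0, 0, 0], [0.001, 0.1, 0, 0, 0, 0], [0.002, 0.14, 0, 0, 0, 0], [0.002, 0.17, 0, 0, 0, 0]])

```text
clock: 6.82
tcp_pos: [0.5137, 0.1007, 0.04]
orientation: [-3.072, -0.649, -0.006]
contact_force: [-0.3, 1.9, 9.4]
grip_width: 0.0001
gripper_force: 4.3
```

```bash
python3 - <<'E'
from h import *
np.set_printoptions(precision=4,suppress=True)
p=r.grab_frame("wrist");save(p,"w3")
o=r.get_obs();print(o["clock"],o["tcp_pos"],o["orientation"],o["contact_force"])
for t,z in (("button_top",.040),("block_face",.062)):
    for l in r.landmark_of(p,t)[:2]: print(t,round(l["conf"],2),np.array(l["point"]),onz(p,l["point"],z,True))
E
```

```text
6.875 [0.5143 0.0995 0.04  ] [-3.0733 -0.6475 -0.0067] [-0.854   0.9955  7.9642]
button_top 0.76 [314.5 259.5] [0.5127 0.1029 0.04  ]
block_face 0.91 [368.1 277.7] [0.5251 0.0808 0.062 ]
block_face 0.66 [316.7 229.7] [0.5381 0.1126 0.062 ]
```

View pics/w3.png

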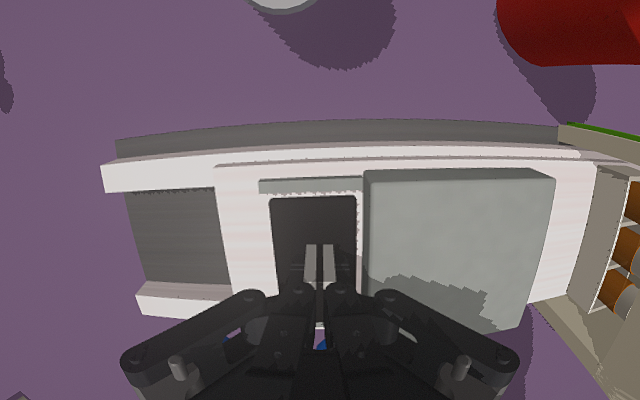

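The carriage rides with the tips, about 74 mm in. The button is still held down and the vials are standing at (615,240). I'm adding a little press because the down force was drooping.

>>> apply_moves(rows=[[0, 0.03, 0.003, 0, 0, 0], [0.001, 0.06, 0.004, 0, 0, 0], [0.001, 0.09, 0.005, 0, 0, 0], [0.002, 0.12, 0.006, 0, 0, 0], [0.002, 0.15, 0.006, 0, 0, 0]])

```text
clock: 7.6
tcp_pos: [0.5303, 0.0669, 0.0399]
orientation: [-3.073, -0.65, -0.009]
contact_force: [-1.8, 1.9, 20.7]
grip_width: 0.0
gripper_force: 9.8
```

>>> apply_moves(rows=[[0, 0.015, 0, 0, 0, 0], [0, 0.03, 0, 0, 0, 0], [0, 0.045, 0, 0, 0, 0], [0, 0.055, 0, 0, 0, 0], [0, 0.055, 0, 0, 0, 0]])

```text
clock: 8.22
tcp_pos: [0.5342, 0.0592, 0.0398]
orientation: [-3.067, -0.654, -0.008]
contact_force: [-8.6, 11.4, 22.4]
grip_width: -0.0
gripper_force: 11.2
```

That is 120 mm travelled, with about 14 N resisting, so it's at the end stop. Lifting straight up.

>>> apply_moves(rows=[[0, 0, -0.01, 0, 0, 0], [0, 0, -0.03, 0, 0, 0], [0, 0, -0.06, 0, 0, 0], [0, 0, -0.12, 0, 0, 0], [0, 0, -0.24, 0, 0, 0]])

```text
clock: 8.85
tcp_pos: [0.5321, 0.0518, 0.0973]
orientation: [3.074, 0.647, -0.005]
contact_force: [-0.1, 0.3, 0.0]
grip_width: -0.0003
gripper_force: 0.0
```

>>> apply_moves(rows=[[0, 0, -0.15, 0, 0, 0], [0, 0, -0.3, 0, 0, 0], [-0.1, -0.1, -0.45, 0, 0, 0], [-0.2, -0.2, -0.5, 0, 0, 0], [-0.2, -0.2, -0.5, 0, 0, 0]])

```text
clock: 9.48
tcp_pos: [0.4658, 0.0788, 0.224]
orientation: [3.072, 0.651, 0.003]
contact_force: [-1.0, -0.0, 0.3]
grip_width: 0.0
gripper_force: 0.0
```

```bash
python3 - <<'E'
from h import *
np.set_printoptions(precision=4,suppress=True)
p=r.grab_frame("wrist");save(p,"w4")
o=r.get_obs();print(o["clock"],o["tcp_pos"],o["contact_force"])
for t,z in (("button_top",.048),("block_face",.062),("reader",0)):
    for l in r.landmark_of(p,t)[:2]: print(t,round(l["conf"],2),np.array(l["point"]),onz(p,l["point"],z,True))
E
```

```text
9.525 [0.4669 0.0779 0.2233] [ 0.3037 -0.6946 -0.3704]
button_top 0.9 [360.  125.1] [0.5331 0.0625 0.048 ]
block_face 0.93 [386.4 126.3] [0.5438 0.0401 0.062 ]
block_face 0.4 [246.3 211.3] [0.4026 0.1361 0.062 ]
reader 0.71 [317.3 124.3] [0.5119 0.1014 0.    ]
reader 0.53 [249.8 214. ] [0.3729 0.1355 0.    ]
```

View pics/w4.png

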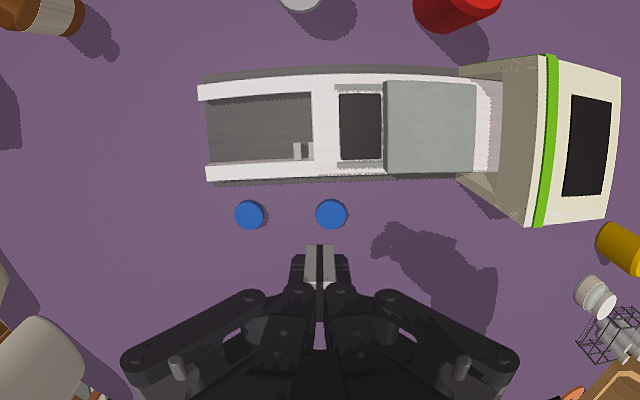

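The wrist view shows the carriage in the head, with the block at (384–476), the button at (339–381) and both caps undisturbed. I'll check the travel more accurately against fixed features, and check the button height.

```bash
python3 - <<'E'
from h import *
np.set_printoptions(precision=4,suppress=True)
p=r.grab_frame("wrist")
f=lambda uv,z:onz(p,uv,z,True)[:2]
d=np.array([.4151,-.9098])
c1=np.array([[.5356,.162],[.5762,.0751],[.4904,.0307],[.4485,.1247]])
im=p["pixels"]
c2=np.array([f(u,.062) for u in [(385,81),(475,83),(475,173),(386,173)]])
print("block shift",(c2-c1)@d,"mean",((c2-c1)@d).mean())
for z in (.04,.048):
    b=np.array([f(u,z) for u in [(340,93),(380,94),(381,159),(340,160)]])
    print(z,[np.linalg.norm(b[i]-b[i-1]).round(4) for i in range(4)],b.mean(0),(c2[[0,3]].mean(0)-b.mean(0))@d)
q=r.grab_frame("top")
for t,z in (("button_top",.048),("block_face",.062)):
    for l in r.landmark_of(q,t)[:1]: print(t,l["conf"],onz(q,l["point"],z))
cv2.imwrite("pics/c.png",np.hstack([cv2.resize(im[60:190,320:420],(480,600),interpolation=cv2.INTER_CUBIC)])[:,:,::-1])
s=r.grab_frame("scene");cv2.imwrite("pics/s2.png",cv2.resize(s["pixels"][140:240,250:400],(795,530),interpolation=cv2.INTER_CUBIC)[:,:,::-1])
E
```

```text
block shift [0.1138 0.1162 0.119  0.1192] mean 0.11705374533836177
0.04 [np.float64(0.0712), np.float64(0.0419), np.float64(0.0699), np.float64(0.0445)] [0.533  0.0589] 0.022614110368412325
0.048 [np.float64(0.0695), np.float64(0.0409), np.float64(0.0682), np.float64(0.0434)] [0.5332 0.0601] 0.02366505863854556
button_top 0.74 [0.5372 0.0636 0.048 ]
block_face 0.68 [0.5479 0.0279 0.062 ]
```

View pics/s2.png

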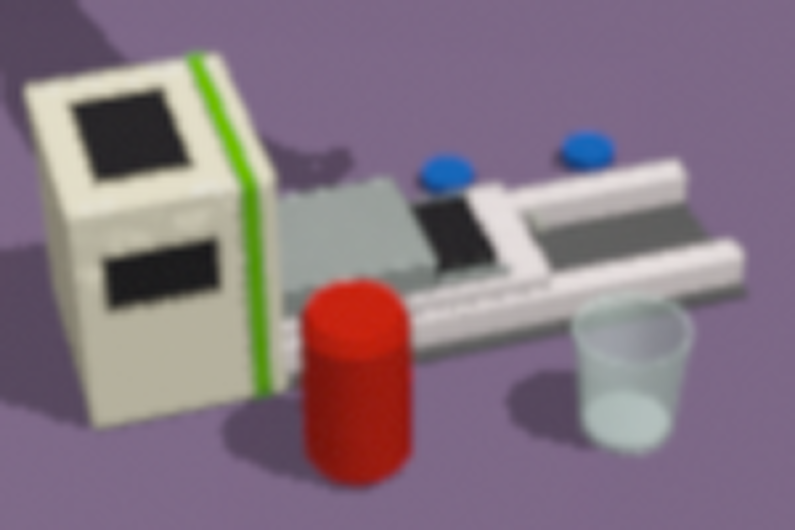

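View pics/c.png

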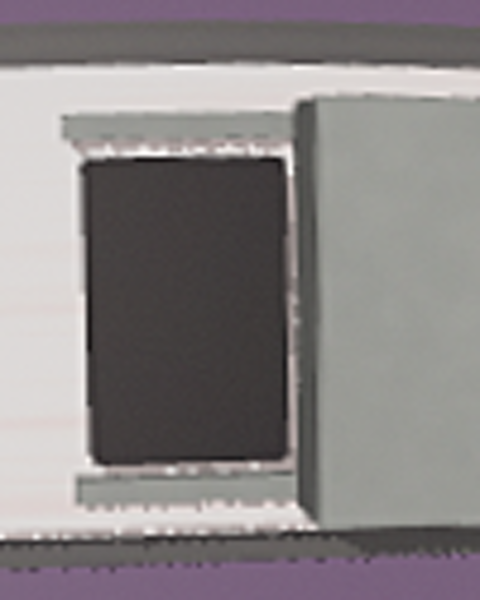

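Both images show the carriage in the head at about 117–120 mm, and the bystanders are untouched. Image accuracy can't settle whether the button is up, so I'll probe its height with a light touch, well short of the 5 mm release depth.

>>> apply_moves(rows=[[0.1, 0.08, 0.05, 0, 0, 0], [0.218, 0.165, 0.2, 0, 0, 0], [0.218, 0.165, 0.4, 0, 0, 0], [0.218, 0.165, 0.57, 0, 0, 0], [0.218, 0.165, 0.66, 0, 0, 0]])

```text
clock: 10.55
tcp_pos: [0.5325, 0.062, 0.0545]
orientation: [-3.074, -0.648, 0.006]
contact_force: [0.6, -0.3, 0.0]
grip_width: 0.0002
gripper_force: 0.0
```

>>> apply_moves(rows=[[0, 0, 0, 0, 0, 0], [0, 0, 0, 0, 0, 0]])

```text
clock: 10.8
tcp_pos: [0.5346, 0.0626, 0.0581]
orientation: [-3.074, -0.648, -0.002]
contact_force: [0.1, 0.2, 0.7]
grip_width: -0.0004
gripper_force: 0.0
```

>>> apply_moves(rows=[[0, 0, 0.015, 0, 0, 0], [0, 0, 0.03, 0, 0, 0], [0, 0, 0.04, 0, 0, 0], [0, 0, 0.045, 0, 0, 0], [0, 0, 0.045, 0, 0, 0]])

```text
clock: 11.42
tcp_pos: [0.534, 0.0623, 0.0462]
orientation: [3.074, 0.648, 0.0]
contact_force: [-1.0, -0.6, 2.2]
grip_width: -0.0001
gripper_force: 1.2
```

I get contact at z ≈ 0.046 with 2.2 N, so the button is up and locked. Retreating.

>>> apply_moves(rows=[[0, 0, -0.04, 0, 0, 0], [0, 0, -0.15, 0, 0, 0], [0, 0, -0.3, 0, 0, 0], [0, 0, -0.45, 0, 0, 0], [0, 0, -0.45, 0, 0, 0]])

```text
clock: 12.05
tcp_pos: [0.5357, 0.063, 0.162]
orientation: [3.073, 0.648, 0.01]
contact_force: [-0.3, -0.0, -1.2]
grip_width: 0.0001
gripper_force: 0.0
```

```bash
python3 - <<'E'
from h import *
p=r.grab_frame("wrist")
for t,z in (("button_top",.048),("block_face",.062)):
    for l in r.landmark_of(p,t)[:1]: print(t,l["conf"],onz(p,l["point"],z,True))
o=r.get_obs();print(o["clock"],o["tcp_pos"],o["contact_force"]);print(r.hand_in())
E
```

```text
button_top 0.65 [0.53197285 0.06275258 0.048     ]
block_face 0.64 [0.54345868 0.04269241 0.062     ]
12.2 [0.53310549 0.06216394 0.1580377 ] [-0.25656558 -0.14734494 -0.19421941]
the job is handed in; nothing more can be done
None
```

The carriage is at its end stop in the reading head and the lock button is back up: a light touch met it at 46 mm with about 2 N. The job was handed in at 12.2 s; the vials were standing when last visible (about 74 mm in), but the head hid them after that.

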